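Line the loaf tins up by length beside the scale

ROBOT

A 6-joint arm with a two-finger parallel gripper is mounted at the origin on the work surface. World frame = base frame: x ahead of the robot, y to its left, z up, the work surface at z = 0. Lengths are in m, angles in rad, forces in N, time in s.
With the tool pointing down it reaches from about 0.275 to 0.75 m from the base axis. Payload 10.2 kg.
Tool frame: the origin (TCP) lies on the mounting face of the last link; the fingertips stand 173 mm ahead of it and the grasp point (between the pads) lies 155 mm ahead of it (r.grasp_offset is the distance from the TCP to the grasp point, in m); z points along the fingers, y is the line along which they close (so a half turn about z gives the same grasp; the last joint's range is limited). The gripper opens to 85 mm and grips with 20 to 120 N. Pads are 22 mm wide; open, the fingers measure 114 mm over their backs; the gripper's body (76 mm by 85 mm) begins 54 mm behind the grasp point. The pads swing forward as they close: fully open they stand 13 mm farther back than shut.
Start: joints at [1.04, 0.313, 1.498, -0, 1.331, -0.223], TCP at [0.159, 0.5, 0.405] pointing down, gripper open.
Joint ranges: [-2.94, 2.94], [-0.97, 2.17], [0.19, 2.56], [-1.23, 4.37], [0.02, 3.11], [-2.88, 2.88]. Speed limits (rad/s): [2.39, 2.39, 3.01, 3.14, 3.14, 3.14].

INTERFACE

Orientations are given as a unit quaternion [x, y, z, w].
In Python, from rig import r gives the robot as it stands.
- The arm moves only by the shell command python3 -m jog 'ROWS' [OPENING] [FORCE]. ROWS is JSON, one flat list of numbers, 6 for each row, row after row: the shift along the tool's x, y, z in mm, then the turn, a rotation vector about the tool's x, y, z in degrees. A call has 1 to 12 rows; each row is the pose to reach, as a shift and turn from the pose commanded when the call began, along the tool's axes at that moment; what a row does not reach only later rows make up. A row lasts 1/12 s, in which the tool goes at most 41.7 mm and 7.16 degrees, less where a joint would pass 70% of its speed; a pose out of reach is approached as far as the arm can. A call with a gripper value outside its range is refused whole. OPENING is the opening, from 0 (shut) to 1 (fully open), set as the call begins (- or left out, the last holds). The fingers move at their own pace and stop on an object; FORCE is the grip in N (left out, the last holds). Time passes only in rows, so rows that repeat a pose let the fingers close. It gives the time, the measured TCP pose, the force, the opening and the grip force at its end, in the units of the state.
- r.state(): the state, without advancing time (a new reading comes with each control period).
- r.snapshot(name): name is "scene" or "top" or "wrist"; returns the picture (384x512x3 uint8, blue, green, red); there is no depth.
- r.camera_model(name): a dict with "fov_y" (degrees; the focal length in pixels is half the picture's height over the tangent of half this angle, whatever the lens; pixels are square), "cx", "cy" (the principal point, pixels), "dist" ([k1, k2, p1, p2, k3] as OpenCV has them; the pictures are not rectified), "origin" and "orientation" of the camera in the world. Camera axes: x right, y down, z forward; pixel columns grow to the right and rows downward; lengths in m; the calibration is good to about 2 mm. A picture is of the moment at which its call begins: read the wrist's pose just before it. camera_model takes no time and is no camera call; for the wrist camera it gives the pose at the moment of the call.
- r.job_done(): hands the job in; it is judged then, once.
Trained networks look in the newest picture that a camera, given by its name, has taken for a name from the list of things; names that differ only in an ending like _2 or _b are one class to them, and where a whole thing is asked for, a point or a joint stands for the part that bears it (a point fixed in the world has none). Each returns a list of dicts, best first, with "conf" (0 to 1); they miss things now and then, are a little off and sometimes report something else, mostly with a low value. They report only what shows in the picture. A call takes as long as a camera call. They do not tell look-alikes from the thing itself.
- r.search_frame(label, camera): "at" ([column, row] in pixels, amid what is visible of it).
- r.pinpoint(label, camera): "at" ([column, row] in pixels: a listed point, or the origin of a listed thing).
The state is a dict: "time_s": time; "joint_pos": joint angles; "qd": joint speeds; "joint_torque": joint torques, N m; "ee_pos": TCP position; "tcp_rot": TCP orientation; "force": force on the tool from outside, world axes, zero at the start; "wrist_torque": the same for the moment, N m; "width": opening from 0.0 (shut) to 1.0 (fully open); "grip_force": force on a finger pad.
Only numpy, scipy, OpenCV 4.12 (cv2) and the standard library are available. Lean on these libraries where they do the work, as an engineer would, in place of code of your own. Each camera call takes 0.05 s, during which the arm holds its last target. There are 200 camera calls.

TASK

Get the four loaf tins ready for filling: stand one on each mat of the wooden board, in order of length, the shortest next to the scale and the longest farthest from it. Each tin stands upright in the middle of its mat and runs lengthwise along it; keep the tins upright all the time.

Things in the scene. Friction and masses are not known exactly. Their poses are not given: they have to be found in the camera images.
- tin_1: the shortest loaf tin: an open dark steel box 66 mm long over its end lips, 58 mm wide, 48 mm high, walls 3 mm; loose, upright and empty, on the bench at the start, 65 to 205 g. Origin: centre of its underside; x along its length, y across its width, z up. The two long side walls are straight and upright, good for a grasp across the width; the lips overhang 6 mm at each end. Both ends are alike
- tin_2: the second shortest loaf tin: an open dark steel box 86 mm long over its end lips, 58 mm wide, 48 mm high, walls 3 mm; loose, upright and empty, on the bench at the start, 65 to 205 g. Origin: centre of its underside; x along its length, y across its width, z up. The two long side walls are straight and upright, good for a grasp across the width; the lips overhang 6 mm at each end. Both ends are alike
- tin_3: the second longest loaf tin: an open dark steel box 106 mm long over its end lips, 58 mm wide, 48 mm high, walls 3 mm; loose, upright and empty, on the bench at the start, 65 to 205 g. Origin: centre of its underside; x along its length, y across its width, z up. The two long side walls are straight and upright, good for a grasp across the width; the lips overhang 6 mm at each end. Both ends are alike
- tin_4: the longest loaf tin: an open dark steel box 126 mm long over its end lips, 58 mm wide, 48 mm high, walls 3 mm; loose, upright and empty, on the bench at the start, 65 to 205 g. Origin: centre of its underside; x along its length, y across its width, z up. The two long side walls are straight and upright, good for a grasp across the width; the lips overhang 6 mm at each end. Both ends are alike
- mat_a: one of four identical pale rectangular mats, 142 x 74 x 3 mm, fixed side by side in a straight row, 110 mm from centre to centre, on a wooden board 15 mm thick lying on the bench. Which of the four lies where in the row changes from start to start. Origin: centre of its underside, on the board (its top is 3 mm higher, 18 mm above the bench); x along its length, across the row; y along the row, either way
- mat_b: one of four identical pale rectangular mats, 142 x 74 x 3 mm, fixed side by side in a straight row, 110 mm from centre to centre, on a wooden board 15 mm thick lying on the bench. Which of the four lies where in the row changes from start to start. Origin: centre of its underside, on the board (its top is 3 mm higher, 18 mm above the bench); x along its length, across the row; y along the row, either way
- mat_c: one of four identical pale rectangular mats, 142 x 74 x 3 mm, fixed side by side in a straight row, 110 mm from centre to centre, on a wooden board 15 mm thick lying on the bench. Which of the four lies where in the row changes from start to start. Origin: centre of its underside, on the board (its top is 3 mm higher, 18 mm above the bench); x along its length, across the row; y along the row, either way
- mat_d: one of four identical pale rectangular mats, 142 x 74 x 3 mm, fixed side by side in a straight row, 110 mm from centre to centre, on a wooden board 15 mm thick lying on the bench. Which of the four lies where in the row changes from start to start. Origin: centre of its underside, on the board (its top is 3 mm higher, 18 mm above the bench); x along its length, across the row; y along the row, either way
- scale: flat black kitchen scale with a bright steel plate, 150 x 130 x 32 mm, fixed on the board at one end of the row, in line with the mats, its centre 150 mm from the centre of the nearest mat; a blue tub (140 x 120 x 55 mm, not part of the job) stands likewise at the other end. The two change ends from start to start. Nothing on or between the tins and the board rises more than 70 mm above the bench. Origin: centre of its underside
Mind the look-alikes: they are no part of the job. Leave any yellow look-alike of the tin_2 alone.

How it is judged:
By the outcome, as a careful person would: the job done as asked, in the order asked, and still so for the second after the job is handed in, with the robot touching nothing.
It also fails if it takes over 102 s, if anything falls off the work surface, if the arm or the gripper's body presses on something with over 40 N, if the wrist force passes 120 N, or if a joint passes its speed limit or range.

## Working session

There is one attempt and no reset: what is moved stays moved. The work goes in short steps, Python scripts to look and compute and a shell command to move; the robot and the scene stay as the last step left them, time stands still between calls to the robot, and variables do not carry over. Pictures are saved under pics/ and viewed, at most 14 in all, crops included, and the job is handed in when it is done.

```bash
ls; mkdir -p pics; python3 - <<'E'
from rig import r
import cv2
for n in("top","scene"):
    cv2.imwrite(f"pics/{n}0.png",r.snapshot(n)); print(n,r.camera_model(n))
s=r.state();print(s)
E
```

```text
pics
top {'fov_y': 46.50600263028639, 'cx': 256.40004257938136, 'cy': 189.57078472038606, 'dist': array([-0.11191053,  0.        ,  0.        ,  0.        ,  0.        ]), 'origin': array([0.38347977, 0.10083108, 1.38096421]), 'orientation': array([-0.69633414,  0.71569631, -0.04367203,  0.03146908])}
scene {'fov_y': 48.65013220078987, 'cx': 252.0486046993274, 'cy': 195.02219855654678, 'dist': array([-0.12651836,  0.        ,  0.        ,  0.        ,  0.        ]), 'origin': array([1.29593064, 0.22951239, 1.04249735]), 'orientation': array([ 0.59239964,  0.73606737, -0.25085207, -0.21057239])}
{'time_s': 0.1, 'joint_pos': array([ 1.03960634e+00,  3.13387297e-01,  1.49835340e+00,  1.54733833e-05,
        1.33098742e+00, -2.23416457e-01]), 'qd': array([-0.00012282,  0.00111449, -0.00280949, -0.00035682, -0.00047061,
        0.00073062]), 'joint_torque': array([ 2.75067541e-03, -4.12900901e+01, -2.60143214e+01, -9.82146162e-05,
        3.04870642e-03, -2.38929567e-05]), 'ee_pos': array([0.15904436, 0.50029651, 0.40419855]), 'tcp_rot': array([ 1.53281911e-01,  9.88182338e-01, -5.25027961e-04, -2.16145628e-04]), 'force': array([-0.19079845, -0.35385756,  0.89514401]), 'wrist_torque': array([-0.05035115,  0.00741827, -0.04424797]), 'grip_force': 0.0, 'width': 1.0015942715379527}
```

View pics/top0.png

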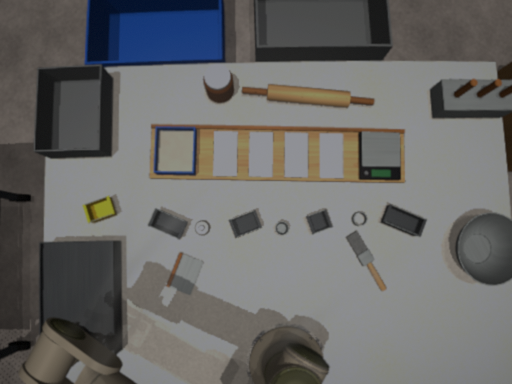

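View pics/scene0.png

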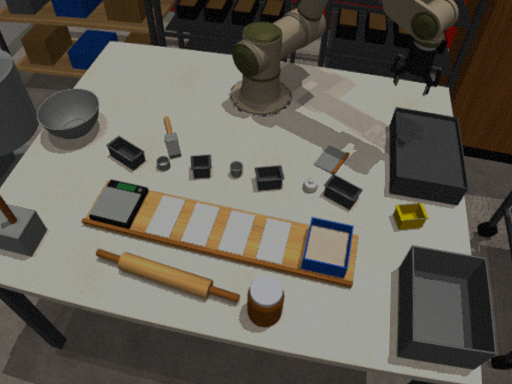

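The top view shows the tins at about (170,222), (246,223), (319,221) and (403,220). The mats are at (225..331,155), with the scale on the right at (380,155) and the tub on the left. I'll rectify onto metric planes.

```bash
cat > h.py <<'E'
from rig import r
import cv2,numpy as np
from scipy.spatial.transform import Rotation as R
def ortho(img,m,z,x0,x1,y0,y1,s=1000.):
    """metric map: row 0 = x1 (far), col 0 = y1 (left); s px per m"""
    w,h=int((y1-y0)*s),int((x1-x0)*s)
    c,rr=np.meshgrid(np.arange(w),np.arange(h))
    P=np.stack([x1-rr/s,y1-c/s,np.full(c.shape,z)],-1).reshape(-1,3)
    Rm=R.from_quat(m["orientation"]).as_matrix()
    f=img.shape[0]/2/np.tan(np.radians(m["fov_y"]/2))
    K=np.array([[f,0,m["cx"]],[0,f,m["cy"]],[0,0,1]])
    rv,_=cv2.Rodrigues(Rm.T)
    p,_=cv2.projectPoints(P,rv,-Rm.T@m["origin"],K,m["dist"])
    p=p.reshape(h,w,2).astype(np.float32)
    return cv2.remap(img,p[...,0],p[...,1],cv2.INTER_CUBIC)
def rects(mask,x1,y1,s=1000.,amin=2500,amax=15000):
    cs,_=cv2.findContours(mask.astype(np.uint8),cv2.RETR_EXTERNAL,cv2.CHAIN_APPROX_NONE)
    out=[]
    for c in cs:
        if amin<cv2.contourArea(c)<amax:
            (u,v),_,_=q=cv2.minAreaRect(c); b=cv2.boxPoints(q)
            e=[b[1]-b[0],b[2]-b[1]]; e.sort(key=np.linalg.norm)
            d=-e[1][::-1]/s  # world (x,y) of long edge
            out.append((np.round([x1-v/s,y1-u/s],4),np.round([np.linalg.norm(k) for k in e[::-1]],1),round(np.degrees(np.arctan2(d[1],d[0]))%180,1)))
    return sorted(out,key=lambda t:t[0][1])
E
python3 - <<'E'
from h import *
img=cv2.imread("pics/top0.png");m=r.camera_model("top")
B=(0.25,.68,-.35,.6)
o=ortho(img,m,.048,*B); g=cv2.cvtColor(o,cv2.COLOR_BGR2GRAY)
for t in (80,95):
    print(t);[print(q) for q in rects(g<t,B[1],B[3])]
o2=ortho(img,m,.018,*B); h=cv2.cvtColor(o2,cv2.COLOR_BGR2HSV)
mm=(h[...,1]<45)&(h[...,2]>120); mm[int((B[1]-.42)*1000):]=0
print("mats");[print(q) for q in rects(mm,B[1],B[3])]
cv2.imwrite("pics/o.png",cv2.resize(np.vstack([o[:200],o[200:]]),(800,362)))
print(r.camera_model("wrist"))
E
```

```text
80
(array([ 0.4335, -0.3342]), array([62.6, 61. ], dtype=float32), np.float32(155.0))
(array([ 0.6119, -0.2945]), array([132.1, 115.1], dtype=float32), np.float32(177.4))
(array([ 0.4256, -0.1083]), array([63.6, 53.4], dtype=float32), np.float32(108.4))
(array([0.4252, 0.1124]), array([83. , 53.8], dtype=float32), np.float32(109.8))
(array([0.6275, 0.3185]), array([131., 105.], dtype=float32), np.float32(90.0))
(array([0.4312, 0.3428]), array([106. ,  54.2], dtype=float32), np.float32(65.6))
(array([0.66 , 0.557]), array([86., 40.], dtype=float32), np.float32(90.0))
95
(array([ 0.4338, -0.3339]), array([64.8, 62.8], dtype=float32), np.float32(155.0))
(array([ 0.611, -0.294]), array([133.5, 116.9], dtype=float32), np.float32(177.1))
(array([ 0.343 , -0.2264]), array([99.3, 40.1], dtype=float32), np.float32(27.3))
(array([ 0.4257, -0.1083]), array([66.1, 56.3], dtype=float32), np.float32(108.4))
(array([0.4255, 0.112 ]), array([86.4, 56.7], dtype=float32), np.float32(109.8))
(array([0.629 , 0.3166]), array([135.2, 107.7], dtype=float32), np.float32(87.5))
(array([0.4318, 0.3417]), array([110.6,  58.5], dtype=float32), np.float32(65.3))
(array([0.6595, 0.556 ]), array([88., 41.], dtype=float32), np.float32(90.0))
mats
(array([ 0.6204, -0.1597]), array([122.5,  74.7], dtype=float32), np.float32(177.5))
(array([ 0.6228, -0.0499]), array([117.3,  74.1], dtype=float32), np.float32(177.7))
(array([0.625 , 0.0604]), array([113.2,  74.7], dtype=float32), np.float32(177.5))
(array([0.6274, 0.1702]), array([108.3,  74.6], dtype=float32), np.float32(177.6))
(array([0.6376, 0.3234]), array([105.4,  88.6], dtype=float32), np.float32(88.0))
{'fov_y': 66.82883735073361, 'cx': 259.4698505540091, 'cy': 190.04883505762874, 'dist': array([-0.04409171,  0.        ,  0.        ,  0.        ,  0.        ]), 'origin': array([0.08116046, 0.52433863, 0.37383768]), 'orientation': array([0.79679366, 0.58254548, 0.09410724, 0.13001715])}
```

View pics/o.png

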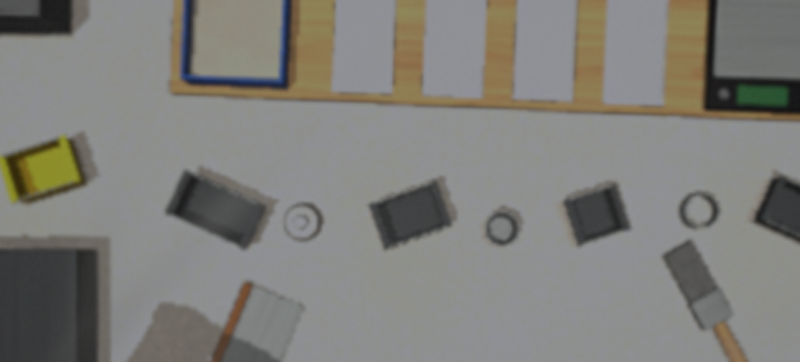

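```bash
python3 - <<'E'
from h import *
img=cv2.imread("pics/top0.png");m=r.camera_model("top")
B=(0.3,.8,-.5,.6)
o=ortho(img,m,.048,*B); g=cv2.cvtColor(o,cv2.COLOR_BGR2GRAY)
[print(q) for q in rects(g<95,B[1],B[3])]
h=cv2.cvtColor(ortho(img,m,.018,*B),cv2.COLOR_BGR2HSV)
mm=(h[...,1]<45)&(h[...,2]>120)
print("mats");[print(q) for q in rects(mm,B[1],B[3])]
w=r.snapshot("wrist");cv2.imwrite("pics/w0.png",w)
mw=r.camera_model("wrist");s=r.state();T=R.from_quat(s["tcp_rot"])
print(T.inv().apply(mw["origin"]-s["ee_pos"]),(T.inv()*R.from_quat(mw["orientation"])).as_matrix().round(3),T.as_matrix().round(3))
E
```

```text
(array([ 0.4191, -0.3661]), array([133.9,  64.9], dtype=float32), np.float32(65.4))
(array([ 0.3477, -0.2239]), array([88.6, 40.1], dtype=float32), np.float32(27.3))
(array([ 0.4258, -0.1083]), array([66.1, 56.3], dtype=float32), np.float32(108.4))
(array([0.4255, 0.112 ]), array([86.4, 56.7], dtype=float32), np.float32(109.8))
(array([0.4318, 0.3417]), array([110.6,  58.5], dtype=float32), np.float32(65.3))
(array([0.3445, 0.541 ]), array([118.,  87.], dtype=float32), np.float32(90.0))
(array([0.7195, 0.556 ]), array([161.,  88.], dtype=float32), np.float32(0.0))
mats
[ 0.08149938 -0.00064704  0.0303651 ] [[-0.001 -0.948 -0.317]
 [ 1.    -0.001 -0.001]
 [ 0.    -0.317  0.948]] [[-0.953  0.303 -0.001]
 [ 0.303  0.953 -0.001]
 [ 0.    -0.001 -1.   ]]
```

```bash
cat >> h.py <<'E'
def go(x,y,z,psi):
    """row from now to tool-down TCP pose, tool x at psi deg"""
    s=r.state();T=R.from_quat(s["tcp_rot"]);p=np.radians(psi)
    G=R.from_matrix(np.array([[np.cos(p),np.sin(p),0],[np.sin(p),-np.cos(p),0],[0,0,-1]]))
    d=T.inv().apply(np.array([x,y,z])-s["ee_pos"])*1000
    t=np.degrees((T.inv()*G).as_rotvec())
    c=T.as_matrix()[:,0]
    print("row",d.round(1),t.round(1),"dist",np.linalg.norm(d).round(),"psi now",np.degrees(np.arctan2(c[1],c[0])).round(1),"t",round(s["time_s"],2))
def hover(x,y,z,psi):
    p=np.radians(psi);go(x-.0815*np.cos(p),y-.0815*np.sin(p),z,psi)
def wrist(name,z,bx,thr=95):
    """metric rects of dark things in the wrist view, in box bx=(x0,x1,y0,y1)"""
    m=r.camera_model("wrist");w=r.snapshot("wrist");cv2.imwrite(f"pics/{name}.png",w)
    o=ortho(w,m,z,*bx,s=2000.);cv2.imwrite(f"pics/{name}_o.png",o)
    g=cv2.cvtColor(o,cv2.COLOR_BGR2GRAY)
    k=cv2.morphologyEx((g<thr).astype(np.uint8),cv2.MORPH_OPEN,np.ones((9,9)))
    [print(q[0],q[1]/2,q[2]) for q in rects(k,bx[1],bx[3],2000.,6000,60000)]
E
python3 - <<'E'
from h import *
img=cv2.imread("pics/top0.png");m=r.camera_model("top")
B=(0.52,.74,-.24,.25)
h=cv2.cvtColor(ortho(img,m,.018,*B),cv2.COLOR_BGR2HSV)
print("mats");[print(q) for q in rects((h[...,1]<45)&(h[...,2]>120),B[1],B[3])]
hover(.432,.342,.38,245.3)
E
```

```text
mats
(array([ 0.6306, -0.1601]), array([142.8,  74.7], dtype=float32), np.float32(177.4))
(array([ 0.6354, -0.0503]), array([142.3,  74.1], dtype=float32), np.float32(177.3))
(array([0.7295, 0.0055]), array([489.,  21.], dtype=float32), np.float32(90.0))
(array([0.6397, 0.0597]), array([142.6,  74.8], dtype=float32), np.float32(177.4))
(array([0.6445, 0.1693]), array([142.7,  74.6], dtype=float32), np.float32(177.5))
row [-318.1   12.7   24.2] [ -0.   -0.1 -82.9] dist 319.0 psi now 162.4 t 0.15
```

```bash
python3 -m jog '[-318,12.7,24,0,0,-82.9,-318,12.7,24,0,0,-82.9,-318,12.7,24,0,0,-82.9,-318,12.7,24,0,0,-82.9,-318,12.7,24,0,0,-82.9,-318,12.7,24,0,0,-82.9,-318,12.7,24,0,0,-82.9,-318,12.7,24,0,0,-82.9,-318,12.7,24,0,0,-82.9,-318,12.7,24,0,0,-82.9,-318,12.7,24,0,0,-82.9,-318,12.7,24,0,0,-82.9]' 1 40; python3 - <<'E'
from h import *
hover(.432,.342,.38,245.3)
E
```

```text
time_s: 1.15
ee_pos: [0.4663, 0.4159, 0.3802]
tcp_rot: [-0.542, 0.841, 0.0, -0.0]
force: [-0.3, 0.3, -0.4]
width: 1.001
grip_force: 0.0
row [-0.   0.2  0.2] [ 0.  -0.   0.3] dist 0.0 psi now -114.4 t 1.15
```

```bash
python3 - <<'E'
from h import *
print(r.state()["qd"].round(3))
for t in (80,95): wrist(f"w1_{t}",.048,(.33,.53,.24,.44),t)
E
```

```text
[ 6.000e-03 -4.000e-03  2.000e-03 -1.000e-03 -2.000e-03 -1.338e+00]
[0.3895 0.2678] [118.   54.5] 0.0
[0.4338 0.3447] [106.4   57.05] 64.9
[0.39   0.2675] [119.  54.] 0.0
[0.4336 0.345 ] [107.55  58.2 ] 65.1
```

View pics/w1_95.png

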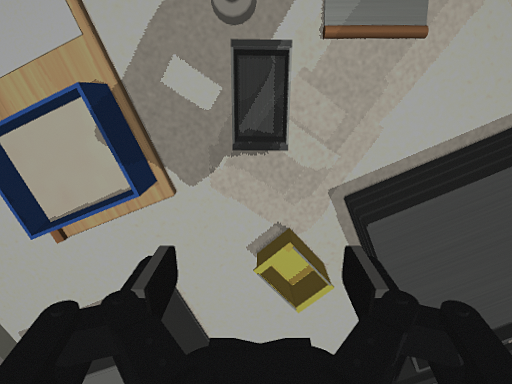

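The wrist view shows tin_3 directly under the camera, centred at (262,95), with the fingers open at the bottom.

```bash
python3 - <<'E'
from h import *
go(.4337,.3449,.187,245.05)
E
```

```text
row [ 78.   -0.4 193.4] [ 0.  -0.   0.3] dist 209.0 psi now -114.7 t 1.25
```

```bash
python3 -m jog '[30,0,40,0,0,0.3,55,0,80,0,0,0.3,72,-0.4,120,0,0,0.3,78,-0.4,145,0,0,0.3,78,-0.4,165,0,0,0.3,78,-0.4,183,0,0,0.3,78,-0.4,193,0,0,0.3,78,-0.4,193,0,0,0.3,78,-0.4,193,0,0,0.3]' 1 40; python3 -m jog '[0,0,0,0,0,0,0,0,0,0,0,0,0,0,0,0,0,0,0,0,0,0,0,0,0,0,0,0,0,0,0,0,0,0,0,0]' 0 40
```

```text
time_s: 2.0
ee_pos: [0.4339, 0.3453, 0.1881]
tcp_rot: [-0.536, 0.844, -0.0, 0.0]
force: [0.1, -0.7, 0.3]
width: 1.001
grip_force: 0.0
time_s: 2.5
ee_pos: [0.434, 0.3453, 0.1889]
tcp_rot: [-0.537, 0.844, -0.0, 0.001]
force: [-1.2, -0.3, 6.5]
width: 0.675
grip_force: 44.2
```

```bash
python3 - <<'E'
from h import *
go(.6397,.0597,.30,177.4)
E
```

```text
row [ 171.5 -307.4 -110.9] [-0.   0.1 67.6] dist 369.0 psi now -115.0 t 2.5
```

```bash
python3 -m jog '[0,0,-15,0,0,0,0,0,-45,0,0,0,0,0,-80,0,0,0,12,-21,-105,0,0,5,34,-61,-111,0,0,12,51,-92,-111,0,0,19,68,-123,-111,0,0,26,86,-154,-111,0,0,33,103,-184,-111,0,0,40,120,-215,-111,0,0,47,137,-246,-111,0,0,54,154,-277,-111,0,0,61]'; python3 -m jog '[12,-22,0,0,0,5,17.5,-30.4,0,0,0,6.6,17.5,-30.4,0,0,0,6.6,17.5,-30.4,0,0,0,6.6]';python3 - <<'E'
from h import *
go(.6397,.0597,.30,177.4)
m=r.camera_model("wrist");w=r.snapshot("wrist");cv2.imwrite("pics/w2.png",w)
B=(.5,.74,-.25,.25);o=ortho(w,m,.018,*B);cv2.imwrite("pics/w2o.png",o)
h=cv2.cvtColor(o,cv2.COLOR_BGR2HSV)
[print(q) for q in rects((h[...,1]<45)&(h[...,2]>100),B[1],B[3])]
E
```

```text
time_s: 3.5
ee_pos: [0.6202, 0.0868, 0.2988]
tcp_rot: [-0.031, 1.0, 0.0, -0.0]
force: [-0.1, 0.3, -2.0]
width: 0.671
grip_force: 43.5
time_s: 3.83
ee_pos: [0.6039, 0.0572, 0.299]
tcp_rot: [0.022, 1.0, 0.0, 0.0]
force: [-0.0, -0.4, -1.9]
width: 0.671
grip_force: 43.5
row [-35.7   4.1  -1. ] [0. 0. 0.] dist 36.0 psi now 177.4 t 3.83
(array([ 0.632 , -0.1609]), array([142.1,  74.8], dtype=float32), np.float32(177.5))
(array([ 0.6369, -0.0511]), array([141.7,  73.9], dtype=float32), np.float32(177.5))
(array([0.6463, 0.1684]), array([141.4,  74. ], dtype=float32), np.float32(177.5))
```

View pics/w2.png

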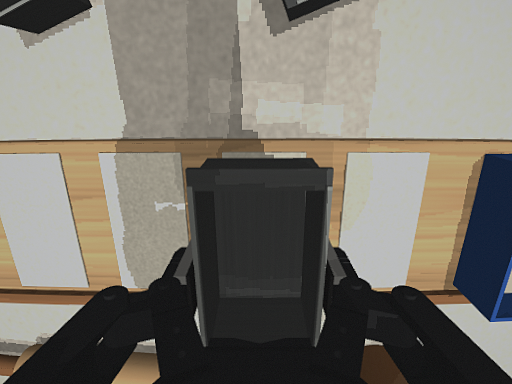

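The wrist view shows tin_3 held upright and square over mat 3. The other three mats are visible, and I take their positions from this view.

```bash
python3 - <<'E'
from h import *
go(.6416,.0587,.2075,177.5)
E
```

```text
row [-37.5   2.6  91.5] [ 0.  0. -0.] dist 99.0 psi now 177.5 t 3.88
```

```bash
python3 -m jog '[-18,1.5,0,0,0,0,-37.5,2.6,0,0,0,0,-37.5,2.6,30,0,0,0,-37.5,2.6,60,0,0,0,-37.5,2.6,75,0,0,0,-37.5,2.6,84,0,0,0,-37.5,2.6,89,0,0,0,-37.5,2.6,91,0,0,0,-37.5,2.6,91,0,0,0]'; python3 - <<'E'
from h import *
go(.6416,.0587,.2069,177.5)
E
```

```text
time_s: 4.63
ee_pos: [0.6419, 0.0581, 0.2085]
tcp_rot: [0.023, 1.0, -0.0, 0.001]
force: [0.5, -0.7, -1.8]
width: 0.673
grip_force: 43.4
row [0.4 0.6 1.6] [-0.   0.1 -0.1] dist 2.0 psi now 177.4 t 4.63
```

```bash
python3 -m jog '[0.2,0.4,1,0,0,0,0.2,0.4,2,0,0,0,0.2,0.4,3,0,0,0,0.2,0.4,3,0,0,0]'
```

```text
time_s: 4.97
ee_pos: [0.6418, 0.0582, 0.207]
tcp_rot: [0.023, 1.0, -0.0, 0.001]
force: [-3.7, 1.1, 8.7]
width: 0.67
grip_force: 44.8
```

```bash
python3 -m jog '[0,0,0,0,0,0,0,0,0,0,0,0,0,0,0,0,0,0,0,0,0,0,0,0]' 1; python3 -m jog '[0,0,-15,0,0,0,0,0,-40,0,0,0,0,0,-70,0,0,0,0,0,-95,0,0,0,0,0,-100,0,0,0,0,0,-100,0,0,0]'; python3 - <<'E'
from h import *
hover(.4255,.112,.38,109.8)
E
```

```text
time_s: 5.3
ee_pos: [0.6416, 0.058, 0.2048]
tcp_rot: [0.023, 1.0, -0.0, 0.0]
force: [-0.4, 0.3, 0.2]
width: 1.0
grip_force: 0.0
time_s: 5.8
ee_pos: [0.6417, 0.0581, 0.3066]
tcp_rot: [0.023, 1.0, -0.0, 0.002]
force: [1.1, 0.6, -0.8]
width: 0.998
grip_force: 0.0
row [187.1 -31.4 -74.1] [ 0.1  0.2 67.6] dist 204.0 psi now 177.4 t 5.8
```

```bash
python3 -m jog '[20,-4,-10,0,0,7,40,-7,-20,0,0,14,60,-10,-30,0,0,21,80,-14,-40,0,0,28,100,-18,-50,0,0,35,120,-21,-60,0,0,42,140,-25,-70,0,0,49,160,-28,-74,0,0,56,180,-31,-74,0,0,63,187,-31.4,-74,0,0,67.6,187,-31.4,-74,0,0,67.6,187,-31.4,-74,0,0,67.6]'; python3 - <<'E'
from h import *
wrist("w3",.048,(.35,.5,.03,.19))
from h import go
go(.4255,.112,.187,109.8)
E
```

```text
time_s: 6.8
ee_pos: [0.4534, 0.0353, 0.3779]
tcp_rot: [0.574, 0.819, -0.0, -0.001]
force: [0.6, -0.3, 0.4]
width: 1.002
grip_force: 0.0
[0.4276 0.1107] [89.1  58.55] 109.4
row [ 81.7  -0.2 191.1] [-0.  -0.   0.1] dist 208.0 psi now 109.9 t 6.85
```

```bash
python3 - <<'E'
from h import *
for t in(60,70,80): wrist(f"w3_{t}",.048,(.35,.5,.03,.19),t)
E
```

```text
[0.4292 0.1089] [79.4 57.5] 107.9
[0.4282 0.1088] [79.75 57.9 ] 109.2
```

View pics/w3_60_o.png

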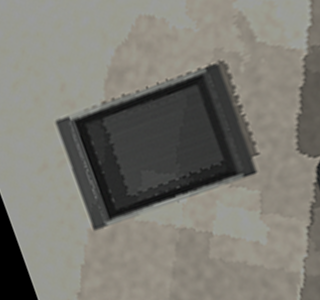

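The rectified crop shows tin_2's rim corners at about (57,121), (218,63), (256,170) and (95,228). That puts its centre at (0.4274, 0.1114).

```bash
python3 - <<'E'
from h import *
go(.4274,.1114,.187,109.6)
E
```

```text
row [ 80.5   1.1 191.2] [-0.  -0.   0.3] dist 207.0 psi now 109.9 t 7.0
```

```bash
python3 -m jog '[30,0,40,0,0,0.3,55,0.5,80,0,0,0.3,72,1,120,0,0,0.3,80.5,1.1,145,0,0,0.3,80.5,1.1,165,0,0,0.3,80.5,1.1,183,0,0,0.3,80.5,1.1,191,0,0,0.3,80.5,1.1,191,0,0,0.3,80.5,1.1,191,0,0,0.3]' 1 40; python3 -m jog '[0,0,0,0,0,0,0,0,0,0,0,0,0,0,0,0,0,0,0,0,0,0,0,0,0,0,0,0,0,0,0,0,0,0,0,0]' 0 40;  python3 - <<'E'
from h import *
go(.6369,-.0511,.30,177.5)
E
```

```text
time_s: 7.75
ee_pos: [0.4275, 0.1114, 0.188]
tcp_rot: [0.577, 0.817, 0.0, 0.0]
force: [1.2, -0.7, -0.7]
width: 1.001
grip_force: 0.0
time_s: 8.25
ee_pos: [0.4274, 0.1114, 0.1888]
tcp_rot: [0.577, 0.816, 0.001, 0.001]
force: [-2.1, -0.5, 7.5]
width: 0.669
grip_force: 43.4
row [-223.1  143.5 -110.8] [  0.1   0.1 -68. ] dist 287.0 psi now 109.5 t 8.25
```

```bash
python3 -m jog '[0,0,-15,0,0,0,0,0,-45,0,0,0,0,0,-80,0,0,-5,-20,13,-105,0,0,-12,-45,29,-111,0,0,-19,-75,48,-111,0,0,-26,-105,67,-111,0,0,-33,-135,87,-111,0,0,-40,-165,106,-111,0,0,-47,-190,122,-111,0,0,-54,-210,135,-111,0,0,-61,-223,143.5,-111,0,0,-68]'; python3 -m jog '[0,0,0,0,0,0,0,0,0,0,0,0]'; python3 - <<'E'
from h import *
go(.6369,-.0511,.2065,177.5)
E
```

```text
time_s: 9.25
ee_pos: [0.6379, -0.0528, 0.2987]
tcp_rot: [0.02, 1.0, -0.0, 0.0]
force: [-0.8, -1.4, -1.4]
width: 0.674
grip_force: 43.5
time_s: 9.42
ee_pos: [0.6366, -0.0513, 0.2984]
tcp_rot: [0.024, 1.0, 0.0, -0.0]
force: [-0.6, 0.4, -1.8]
width: 0.669
grip_force: 43.5
row [-0.3  0.2 91.9] [ 0.  -0.  -0.2] dist 92.0 psi now 177.3 t 9.42
```

```bash
python3 -m jog '[0,0,30,0,0,0,0,0,60,0,0,0,0,0,77,0,0,-0.1,0,0,86,0,0,-0.2,0,0,90,0,0,-0.2,0,0,92,0,0,-0.2,0,0,93,0,0,-0.2,0,0,93,0,0,-0.2]'; python3 -m jog '[0,0,0,0,0,0,0,0,0,0,0,0,0,0,0,0,0,0,0,0,0,0,0,0]' 1; python3 -m jog '[0,0,-15,0,0,0,0,0,-40,0,0,0,0,0,-70,0,0,0,0,0,-95,0,0,0,0,0,-100,0,0,0,0,0,-100,0,0,0]'; python3 - <<'E'
from h import *
hover(.4262,-.109,.38,108.4)
E
```

```text
time_s: 10.08
ee_pos: [0.6369, -0.0509, 0.207]
tcp_rot: [0.021, 1.0, -0.0, 0.001]
force: [-0.2, 0.0, -0.8]
width: 0.67
grip_force: 43.5
time_s: 10.42
ee_pos: [0.6368, -0.051, 0.2061]
tcp_rot: [0.02, 1.0, -0.0, 0.0]
force: [-0.5, 0.6, -0.4]
width: 1.003
grip_force: 0.0
time_s: 10.92
ee_pos: [0.6369, -0.051, 0.3077]
tcp_rot: [0.02, 1.0, -0.0, 0.002]
force: [0.0, 0.3, -0.5]
width: 0.997
grip_force: 0.0
row [ 179.  -142.8  -72.8] [ 0.1  0.2 69.3] dist 240.0 psi now 177.7 t 10.92
```

```bash
python3 -m jog '[20,-16,-10,0,0,7,40,-32,-20,0,0,14,60,-48,-30,0,0,21,80,-64,-40,0,0,28,100,-80,-50,0,0,35,120,-96,-60,0,0,42,140,-112,-70,0,0,49,160,-128,-73,0,0,56,179,-142.8,-73,0,0,63,179,-142.8,-73,0,0,69.3,179,-142.8,-73,0,0,69.3,179,-142.8,-73,0,0,69.3]'; python3 - <<'E'
from h import *
wrist("w4",.048,(.35,.5,-.19,-.03))
go(.4265,-.109,.187,108.4)
E
```

```text
time_s: 11.92
ee_pos: [0.4521, -0.1864, 0.3778]
tcp_rot: [0.584, 0.812, 0.0, -0.001]
force: [-0.0, 0.3, -0.2]
width: 1.001
grip_force: 0.0
[ 0.4266 -0.1103] [67.05 58.5 ] 108.4
row [ 81.2   0.3 191. ] [-0.  -0.1  0.2] dist 208.0 psi now 108.6 t 11.97
```

View pics/w4_o.png

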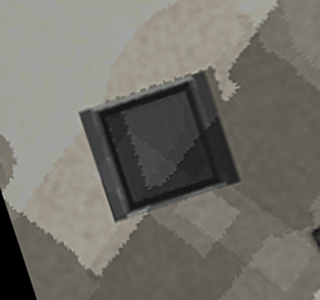

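The crop shows tin_1's corners at (80,114), (207,70), (241,183) and (116,222), which agrees with the fitted rectangle.

```bash
python3 -m jog '[30,0,40,0,0,0.2,55,0,80,0,0,0.2,72,0,120,0,0,0.2,80,0,145,0,0,0.2,80,0,165,0,0,0.2,80,0,183,0,0,0.2,80,0,191,0,0,0.2,80,0,191,0,0,0.2,80,0,191,0,0,0.2]' 1 40; python3 -m jog '[0,0,0,0,0,0,0,0,0,0,0,0,0,0,0,0,0,0,0,0,0,0,0,0,0,0,0,0,0,0,0,0,0,0,0,0]' 0 40;  python3 - <<'E'
from h import *
go(.632,-.1609,.30,177.5)
E
```

```text
time_s: 12.72
ee_pos: [0.4272, -0.1104, 0.1879]
tcp_rot: [0.586, 0.81, -0.0, -0.0]
force: [-0.7, -0.2, 0.4]
width: 1.0
grip_force: 0.0
time_s: 13.22
ee_pos: [0.4271, -0.1106, 0.1887]
tcp_rot: [0.586, 0.81, 0.0, 0.001]
force: [-1.0, 1.3, 6.7]
width: 0.672
grip_force: 43.3
row [-111.8  179.1 -110.9] [  0.    0.1 -69.3] dist 238.0 psi now 108.2 t 13.22
```

```bash
python3 -m jog '[0,0,-15,0,0,0,0,0,-45,0,0,0,0,0,-80,0,0,-6,-10,16,-105,0,0,-13,-25,40,-111,0,0,-20,-40,64,-111,0,0,-27,-55,88,-111,0,0,-34,-70,112,-111,0,0,-41,-85,136,-111,0,0,-48,-97,156,-111,0,0,-55,-107,171,-111,0,0,-62,-111.8,179,-111,0,0,-69.1]'; python3 -m jog '[0,0,0,0,0,-0.2,0,0,0,0,0,-0.2]'; python3 - <<'E'
from h import *
go(.632,-.1609,.2065,177.5)
E
```

```text
time_s: 14.22
ee_pos: [0.6331, -0.1613, 0.2987]
tcp_rot: [0.021, 1.0, -0.0, 0.0]
force: [-0.1, 0.6, 0.0]
width: 0.675
grip_force: 43.1
time_s: 14.38
ee_pos: [0.6316, -0.1608, 0.2985]
tcp_rot: [0.024, 1.0, 0.0, -0.0]
force: [-1.1, -0.0, -1.7]
width: 0.673
grip_force: 43.1
row [-0.5 -0.  92. ] [ 0.  -0.  -0.2] dist 92.0 psi now 177.3 t 14.38
```

```bash
python3 -m jog '[0,0,30,0,0,0,0,0,60,0,0,0,0,0,77,0,0,-0.1,0,0,86,0,0,-0.2,0,0,90,0,0,-0.2,0,0,92,0,0,-0.2,0,0,93,0,0,-0.2,0,0,93,0,0,-0.2]'; python3 -m jog '[0,0,0,0,0,0,0,0,0,0,0,0,0,0,0,0,0,0,0,0,0,0,0,0]' 1; python3 -m jog '[0,0,-15,0,0,0,0,0,-40,0,0,0,0,0,-70,0,0,0,0,0,-95,0,0,0,0,0,-100,0,0,0,0,0,-100,0,0,0]'; python3 - <<'E'
from h import *
hover(.421,-.37,.38,65.4)
E
```

```text
time_s: 15.05
ee_pos: [0.632, -0.161, 0.2069]
tcp_rot: [0.021, 1.0, -0.0, 0.001]
force: [0.4, -0.9, -0.6]
width: 0.671
grip_force: 43.2
time_s: 15.38
ee_pos: [0.6318, -0.1609, 0.206]
tcp_rot: [0.02, 1.0, -0.0, 0.0]
force: [-0.4, 0.3, 0.5]
width: 0.998
grip_force: 0.0
time_s: 15.88
ee_pos: [0.6319, -0.1609, 0.3078]
tcp_rot: [0.02, 1.0, -0.001, 0.002]
force: [0.4, 0.1, -0.6]
width: 1.001
grip_force: 0.0
row [ 232.9 -293.   -72.7] [1.000e-01 2.000e-01 1.123e+02] dist 381.0 psi now 177.7 t 15.88
```

```bash
python3 -m jog '[18,-23,-15,0,0,7,36,-46,-30,0,0,14,54,-68,-45,0,0,21,72,-91,-60,0,0,90,90,-114,-73,0,0,90,108,-137,-73,0,0,90,126,-160,-73,0,0,90,144,-183,-73,0,0,90,162,-206,-73,0,0,90,180,-229,-73,0,0,90,198,-250,-73,0,0,90,216,-272,-73,0,0,90]';  python3 - <<'E'
from h import *
hover(.421,-.37,.38,65.4)
E
```

```text
time_s: 16.88
ee_pos: [0.4038, -0.4247, 0.377]
tcp_rot: [0.696, 0.718, 0.0, -0.001]
force: [0.8, -0.5, 1.0]
width: 1.003
grip_force: 0.0
row [-18.8 -17.3  -3. ] [-0.1 -0.1 26.4] dist 26.0 psi now 91.8 t 16.88
```

```bash
python3 -m jog '[-19,-17,-3,0,0,7,-19,-17,-3,0,0,14,-19,-17,-3,0,0,21,-19,-17,-3,0,0,26.4,-19,-17,-3,0,0,26.4,-19,-17,-3,0,0,26.4]';  python3 - <<'E'
from h import *
wrist("w5",.048,(.33,.51,-.45,-.29))
go(.421,-.37,.187,65.4)
E
```

```text
time_s: 17.38
ee_pos: [0.3886, -0.4435, 0.3805]
tcp_rot: [0.839, 0.544, 0.0, -0.001]
force: [0.5, -0.2, -0.7]
width: 0.996
grip_force: 0.0
[ 0.3804 -0.3693] [151.85 148.1 ] 69.9
row [ 8.010e+01 -1.000e-01  1.938e+02] [-0.1 -0.1  0.6] dist 210.0 psi now 66.0 t 17.43
```

View pics/w5_o.png

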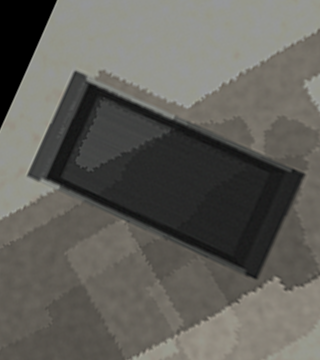

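The crop shows tin_4's corners at (77,73), (303,172), (254,278) and (29,178). A shadow merged into the mask, so I'm re-fitting with a lower threshold.

```bash
python3 - <<'E'
from h import *
for t in(60,70,75,80,85): print(t);wrist(f"w5_{t}",.048,(.33,.51,-.45,-.29),t)
go(.4222,-.3727,.187,65.7)
E
```

```text
60
[ 0.4209 -0.3766] [117.35  58.1 ] 65.8
70
[ 0.4197 -0.3758] [119.35  58.3 ] 67.1
75
[ 0.4229 -0.3732] [126.45  58.9 ] 65.3
80
[ 0.4225 -0.373 ] [126.45  59.  ] 65.8
85
[ 0.4219 -0.373 ] [127.2  59.7] 66.3
row [ 78.2   1.7 194.6] [-0.  -0.   0.2] dist 210.0 psi now 65.9 t 17.68
```

```bash
python3 -m jog '[30,0,40,0,0,0.3,55,1,80,0,0,0.3,72,2,120,0,0,0.3,78,2,145,0,0,0.3,78,2,165,0,0,0.3,78,2,184,0,0,0.3,78,2,194,0,0,0.3,78,2,194,0,0,0.3,78,2,194,0,0,0.3]' 1 40; python3 -m jog '[0,0,0,0,0,0,0,0,0,0,0,0,0,0,0,0,0,0,0,0,0,0,0,0,0,0,0,0,0,0,0,0,0,0,0,0]' 0 40;  python3 - <<'E'
from h import *
go(.6463,.1684,.30,-2.5)
E
```

```text
time_s: 18.43
ee_pos: [0.4225, -0.3735, 0.1882]
tcp_rot: [0.841, 0.541, 0.0, 0.0]
force: [0.1, 0.1, 1.1]
width: 1.001
grip_force: 0.0
time_s: 18.93
ee_pos: [0.4226, -0.3735, 0.1891]
tcp_rot: [0.841, 0.541, 0.0, 0.001]
force: [-0.8, 0.5, 7.0]
width: 0.672
grip_force: 44.1
row [ 585.8  -20.9 -111.7] [ 0.1 -0.  68. ] dist 597.0 psi now 65.5 t 18.93
```

```bash
python3 -m jog '[0,0,-15,0,0,0,0,0,-45,0,0,0,0,0,-80,0,0,5,20,-1,-105,0,0,11,50,-2,-111,0,0,17,85,-3,-111,0,0,23,120,-4,-111,0,0,29,155,-5,-111,0,0,35,190,-7,-111,0,0,41,225,-8,-111,0,0,47,260,-9,-111,0,0,53,295,-10,-111,0,0,59]'; python3 - <<'E'
from h import *
go(.6463,.1684,.30,-2.5)
E
```

```text
time_s: 19.93
ee_pos: [0.5359, -0.0988, 0.299]
tcp_rot: [0.999, 0.054, 0.0, 0.0]
force: [0.2, -0.6, -1.6]
width: 0.671
grip_force: 43.5
row [ 138.7 -253.7   -1. ] [ 0.  -0.   8.7] dist 289.0 psi now 6.2 t 19.93
```

```bash
python3 -m jog '[18,-33,0,0,0,2,36,-66,0,0,0,4,54,-99,0,0,0,6,72,-132,0,0,0,8,90,-165,0,0,0,8.7,108,-198,0,0,0,8.7,124,-227,0,0,0,8.7,134,-245,0,0,0,8.7,138.7,-253.7,0,0,0,8.7,138.7,-253.7,0,0,0,8.7,138.7,-253.7,0,0,0,8.7]'; python3 - <<'E'
from h import *
go(.6463,.1684,.2065,-2.5)
E
```

```text
time_s: 20.85
ee_pos: [0.6445, 0.1665, 0.2985]
tcp_rot: [1.0, -0.019, -0.0, 0.0]
force: [0.9, -0.8, -0.6]
width: 0.672
grip_force: 43.5
row [ 1.8 -2.  92. ] [0.  0.  0.3] dist 92.0 psi now -2.2 t 20.85
```

```bash
python3 -m jog '[1.8,-2,20,0,0,0.3,1.8,-2,50,0,0,0.3,1.8,-2,75,0,0,0.3,1.8,-2,86,0,0,0.3,1.8,-2,90,0,0,0.3,1.8,-2,92,0,0,0.3,1.8,-2,93,0,0,0.3,1.8,-2,93,0,0,0.3]'; python3 -m jog '[0,0,0,0,0,0,0,0,0,0,0,0,0,0,0,0,0,0,0,0,0,0,0,0]' 1; python3 -m jog '[0,0,-15,0,0,0,0,0,-40,0,0,0,0,0,-70,0,0,0,0,0,-100,0,0,0,0,0,-140,0,0,0,0,0,-175,0,0,0,0,0,-175,0,0,0]'; python3 - <<'E'
from h import *
go(.50,.01,.38,-2.5)
E
```

```text
time_s: 21.52
ee_pos: [0.6469, 0.1688, 0.2073]
tcp_rot: [1.0, -0.022, 0.001, 0.0]
force: [1.3, -0.4, -0.6]
width: 0.674
grip_force: 43.6
time_s: 21.85
ee_pos: [0.6466, 0.1692, 0.2061]
tcp_rot: [1.0, -0.022, 0.0, -0.0]
force: [0.4, 0.4, -0.5]
width: 0.996
grip_force: 0.0
time_s: 22.43
ee_pos: [0.6465, 0.1693, 0.3893]
tcp_rot: [1.0, -0.022, 0.007, -0.001]
force: [0.3, -0.2, 1.4]
width: 0.997
grip_force: 0.0
row [-139.6  165.5    7.2] [-0.1 -0.8  0. ] dist 217.0 psi now -2.5 t 22.43
```

```bash
python3 -m jog '[-30,40,0,0,0,0,-60,80,0,0,0,0,-75,120,-5,0,0,0,-75,150,-15,0,0,0,-75,162,-30,0,0,0,-75,162,-30,0,0,0,-75,162,-30,0,0,0]'; python3 - <<'E'
from h import *
m=r.camera_model("wrist");w=r.snapshot("wrist");cv2.imwrite("pics/w6.png",w)
B=(.54,.74,-.22,.23)
o=ortho(w,m,.066,*B);h=cv2.cvtColor(o,cv2.COLOR_BGR2GRAY)
o2=ortho(w,m,.018,*B);f=cv2.cvtColor(o2,cv2.COLOR_BGR2HSV)
for t in(60,75,90): print("tins",t);[print(q) for q in rects(h<t,B[1],B[3])]
k=(f[...,1]<45); print("mats+tins");[print(q) for q in rects(k,B[1],B[3])]
cv2.imwrite("pics/w6o.png",np.vstack([o,o2]))
cv2.imwrite("pics/top1.png",r.snapshot("top"))
E
```

```text
time_s: 23.02
ee_pos: [0.5645, 0.01, 0.4113]
tcp_rot: [1.0, -0.023, 0.001, 0.0]
force: [-0.5, -0.3, 0.2]
width: 0.999
grip_force: 0.0
tins 60
(array([ 0.6355, -0.0497]), array([85.1, 60.8], dtype=float32), np.float32(177.1))
(array([ 0.734 , -0.0445]), array([349.,  12.], dtype=float32), np.float32(90.0))
(array([0.6489, 0.1687]), array([110.1,  53.1], dtype=float32), np.float32(177.6))
tins 75
(array([ 0.6303, -0.1525]), array([75.8, 65.2], dtype=float32), np.float32(87.2))
(array([ 0.6355, -0.0497]), array([85.6, 61.4], dtype=float32), np.float32(177.5))
(array([ 0.734, -0.044]), array([350.,  12.], dtype=float32), np.float32(90.0))
(array([0.638 , 0.0577]), array([98. , 57.2], dtype=float32), np.float32(177.8))
(array([0.6485, 0.159 ]), array([125.4,  75.2], dtype=float32), np.float32(177.6))
tins 90
(array([ 0.6304, -0.1525]), array([76.1, 65.6], dtype=float32), np.float32(87.3))
(array([ 0.6353, -0.0497]), array([86. , 61.8], dtype=float32), np.float32(177.8))
(array([ 0.734 , -0.0435]), array([351.,  12.], dtype=float32), np.float32(90.0))
(array([0.6414, 0.0556]), array([105.4,  60.9], dtype=float32), np.float32(177.6))
(array([0.6486, 0.1589]), array([125.9,  75.4], dtype=float32), np.float32(177.6))
mats+tins
(array([ 0.6318, -0.1723]), array([141.7,  97. ], dtype=float32), np.float32(177.4))
(array([ 0.6371, -0.0544]), array([141.3,  80. ], dtype=float32), np.float32(177.5))
(array([0.5555, 0.0055]), array([449.,  27.], dtype=float32), np.float32(90.0))
(array([0.7305, 0.0055]), array([449.,  19.], dtype=float32), np.float32(90.0))
(array([0.6421, 0.0604]), array([141.3,  77.2], dtype=float32), np.float32(177.6))
(array([0.6487, 0.1792]), array([144.9,  95.9], dtype=float32), np.float32(177.5))
```

View pics/w6.png

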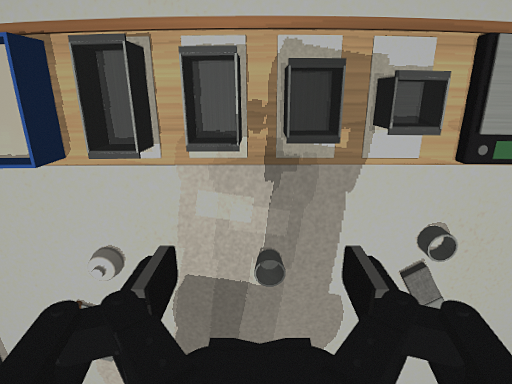

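View pics/w6o.png

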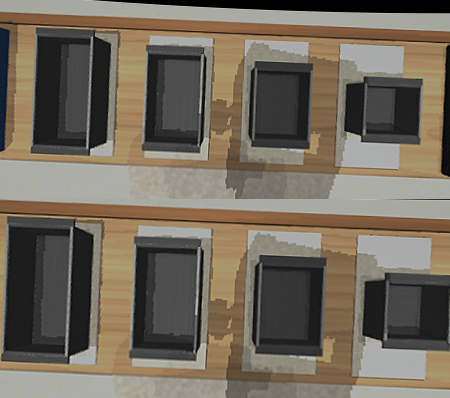

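All four tins stand upright on their mats, shortest by the scale, each within about 2 mm of its mat's centre. The robot is clear of everything.

```bash
python3 -c "
from rig import r
print(r.job_done())"
```

```text
the job is handed in; nothing more can be done
None
```

The job is handed in at about 23 s of the 102 s: all four tins stand upright, each within about 2 mm of the middle of its mat and lengthwise along it, from tin_1 next to the scale to tin_4 farthest from it, and the yellow look-alike was left alone.

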